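# Set the glass strip cutter with the wide gauge

### The job

Set up the strip cutter: first lift the leftover glass block out of its lane and put it in the offcut tray. Then slide the widest of the three gauges, tip first and flat on the bed, under the bridge until its scribed line is level with the bridge's near face, leave it there, and push the sliding fence snug against the blade. Leave the other gauges and the things on the bench where they are.

Things in the scene. Friction and masses are not known exactly. Their poses are not given: they have to be found in the camera images.
- cutter: Strip cutter, fixed: grey bed plate 12 mm thick, local x -150 to 70, y -105 to 85 mm. Origin on the bench (underside of the bed), below the bridge's near face; x along the lane pointing into the bridge, z up. Fixed fence: aluminium bar 7 mm high, lane-side face at y = 20 mm (x -120 to 50). The sliding fence is on the lane's -y side.
- mouth (a point): Point on the bed's top (12 mm above the bench) below the bridge's near face, cutter x = 0, y = 0. The aluminium bridge crosses the lane at cutter x 0 to 30 mm; underside 8 mm above the bed, top 32 mm; a cutter head with brass knob on it reaches 64 mm above the bed; legs at y -105 to -91 and 53 to 67 mm.
- fence (a joint): Travel of the sliding fence towards the fixed fence (cutter +y), 0 to 0.020 m; stiff (about 3 N), stays where left. Its bar is 7 mm high (x -100 to 40 mm), its lane-side face at cutter y = -26 mm + travel, so the lane is 46 mm - travel wide.
- post (a point): Centre of the top of the dark steel post on the sliding fence: upright, diameter 14 mm, its top 44 mm above the bed, rising 37 mm from the 7 mm high fence plate; 30 mm in front of the bridge's near face. Moves with the fence.
- gauge_wide: The widest gauge: flat steel blade 125 long x 28 wide x 5 mm thick, with an upright dark wood grip 28 (along x) x 14 (along y) mm standing on it up to 57 mm above the underside. Origin on the underside, below the centre of the grip; x points along the blade to the tip, which lies 110 mm ahead; the blade's rear end is 15 mm behind. Mass about 0.12 kg.
- gauge_wide_mark (a point): Middle of the black line scribed across the top of the wide gauge's blade: 70 mm ahead of the grip's centre, 40 mm behind the tip, 5 mm above the underside.
- gauge_middle: Same gauge with a 21 mm wide blade (not the one to use; to be left alone). Origin and axes alike.
- gauge_narrow: Same gauge with a 14 mm wide blade (not the one to use; to be left alone). Origin and axes alike.
- mat: Thin black rubber mat 260 x 145 mm, 3 mm thick, fixed to the bench; the three gauges lie on it side by side. Origin under its centre.
- offcut: Leftover block of thick amber glass, 45 (x) x 24 (y) x 24 mm high, lying in the cutter's lane on the bed. Origin: centre of its underside.
- tray: Offcut tray, blue open box 140 (x) x 110 (y) x 40 mm high, walls and floor 4 to 5 mm, fixed. Origin: centre of its underside.
- flux: Bystander: white bottle, diameter 44, 120 mm high. Origin under it.
- jar: Bystander: jar, diameter 60, 70 mm high. Origin under it.
- marker: Bystander: black marker pen, 137 mm long, 13 mm thick, lying along its x.
- pliers: Bystander: pliers with orange handles, about 135 x 70 mm, 14 mm high, lying along x.
- scorer: Bystander: brass pencil-shaped glass scorer, 138 mm long, 12 mm thick, lying along x.
- foil: Bystander: roll of copper foil, a ring of diameter 54, 12 mm high, lying flat.
- cup: Bystander: white ceramic cup, diameter 70, 85 mm high.
Things that resemble listed ones, but are neither listed nor needed, are in the scene too. Leave any blue look-alike of the gauge_wide alone.

How it is judged (in metres and radians):
On the way, in this order (a step that is already met when the one before it is completed fails the run):
1. the glass block lies in the offcut tray, released (x of offcut in the frame of tray between -0.066 and 0.066 m and y of offcut in the frame of tray between -0.051 and 0.051 m and z of offcut in the frame of tray between -0.005 and 0.025 m and contact force between the fingers and offcut below 0.2 N), for 0.2 s.
2. the widest gauge lies under the bridge with its line level with the bridge's near face (within 4 mm) (x of gauge_wide_mark in the frame of cutter between -0.004 and 0.004 m and y of gauge_wide_mark in the frame of cutter between -0.02 and 0.02 m and z of gauge_wide_mark in the frame of cutter between 0.013 and 0.0205 m and x of gauge_wide in the frame of cutter below -0.05 m and angle between the x axis of gauge_wide and the x axis of cutter, either way round below 0.08 rad and angle between gauge_wide's own z axis and vertical below 0.06 rad), for 0.2 s.
At the end, for the whole second after the job is handed in: Glass block at rest in the tray; widest gauge flat on the bed, in line with the lane (0.08 rad), tip under the bridge, its line within 4 mm of the bridge's near face; fence pushed in until the lane is under 30 mm wide (blade 28 mm) (all of step 2 and x of offcut in the frame of tray between -0.066 and 0.066 m and y of offcut in the frame of tray between -0.051 and 0.051 m and z of offcut in the frame of tray between -0.005 and 0.025 m and value of joint fence above 0.016 m and linear speed of each of gauge_wide, offcut below 0.01 m/s); the robot touches nothing.
It fails at once if one of the other two gauges displaced by more than 3 cm (distance of any of gauge_narrow, gauge_middle from where it was at the start of the episode above 0.03 m).
It fails at once if a bystander displaced by more than 3 cm (distance of any of flux, jar, marker, pliers, scorer, foil, cup from where it was at the start of the episode above 0.03 m).
It also fails if it takes over 61 s, if anything falls off the work surface, if the arm or the gripper's body presses on something with over 40 N, if the wrist force passes 120 N, or if a joint passes its speed limit or range.

### The arm

A 6-joint arm with a two-finger parallel gripper is mounted at the origin on the work surface. World frame = base frame: x ahead of the robot, y to its left, z up, the work surface at z = 0. Lengths are in m, angles in degrees, forces in N, time in s.
With the tool pointing down it reaches from about 0.3 to 0.75 m from the base axis. Payload 8.5 kg.
Tool frame: the origin (TCP) lies at the very end of the fingers, on their centre line; the grasp point (between the pads) lies env.pinch_z behind it (env.pinch_z is the distance from the TCP to the grasp point, in m); z points along the fingers, y is the line along which they close (so a half turn about z gives the same grasp; the last joint's range is limited). The gripper opens to 85 mm and grips with 20 to 120 N. Pads are 22 mm wide; open, the fingers measure 114 mm over their backs; the gripper's body (76 mm by 85 mm) begins 54 mm behind the grasp point. The pads swing forward as they close: fully open they stand 13 mm farther back than shut.
Start: joints at [-12.336, 21.807, 74.336, -0, 83.858, -12.336], TCP at [0.55, 0, 0.231] pointing down, gripper open.
Joint ranges: [-178.18, 178.18], [-50.72, 133.34], [12.68, 142.11], [-81.47, 261.47], [9.98, 163.14], [-165.26, 165.26]. Speed limits (degrees/s): [136.94, 136.94, 180, 180, 180, 180].

### API

Orientations are given as a 3x3 rotation matrix whose columns are the frame's x, y, z axes.
In Python, from rig import telemetry, get_image, env gives the robot as it stands. The module is installed in compiled form; this text tells all that it offers.
- The arm moves only by the tool apply_moves, never from a script. Its argument "series" is a list of rows, each a list of 7 numbers: the shift along the tool's x, y, z in mm, then the turn, a rotation vector about the tool's x, y, z in degrees, then the opening, from 0 (shut) to 1 (fully open). A call has 1 to 12 rows; each row shifts and turns the commanded pose from where the row before left it, along the tool's axes as they then stand; what a row does not reach is not made up. A row lasts 1/8 s, in which the tool goes at most 62.5 mm and 10.7 degrees, less where a joint would pass 70% of its speed; a pose out of reach is approached as far as the arm can. A call with a gripper value outside its range is refused whole. The fingers move at their own pace and stop on an object; "grip_force" is the grip in N (left out, the last holds). Time passes only in rows, so rows that do not move let the fingers close. It gives the time, the measured TCP pose, the force, the opening and the grip force at its end, in the units of the state.
- telemetry.observe(): the state, without advancing time (a new reading comes with each control period).
- get_image(name): name is "scene" or "side" or "wrist"; returns a dict with "frame" (420x560x3 uint8, red, green, blue), "z_map" (420x560 float32, m along the optical axis (not along the pixel's ray), 0 where there is no reading), "vertical_fov" (degrees; the focal length in pixels is half the picture's height over the tangent of half this angle, whatever the lens; pixels are square), "cx", "cy" (the principal point, pixels), "dist" ([k1, k2, p1, p2, k3] as OpenCV has them; the pictures are not rectified), "eye" and "attitude" of the camera in the world; the wrist camera has in their place "mount" (4x4, takes a point from camera to tool coordinates, whose origin is the TCP and whose axes are the flange's). Camera axes: x right, y up, looking along -z (the intrinsics and any distortion apply to the point x, -y, -z); pixel columns grow to the right and rows downward; lengths in m; the calibration is good to about 2 mm. A picture is of the moment at which its call begins: read the wrist's pose just before it.
- env.close_job(): hands the job in; it is judged then, once.
The state is a dict: "time_s": time; "q": joint angles; "qvel": joint speeds; "joint_efforts": joint torques, N m; "position": TCP position; "tool_rot": TCP orientation; "ft_force": force on the tool from outside, world axes, zero at the start; "wrist_torque": the same for the moment, N m; "grip_width": finger opening in m; "gripper_force": force on a finger pad.
Only numpy, scipy, OpenCV 4.12 (cv2) and the standard library are available. Lean on these libraries where they do the work, as an engineer would, in place of code of your own. Each camera call takes 0.05 s, during which the arm holds its last target. There are 200 camera calls.

## Working session

There is one attempt and no reset: what is moved stays moved. The work goes in short steps, Python scripts to look and compute and a tool call to move; the robot and the scene stay as the last step left them, time stands still between calls to the robot, and variables do not carry over. Pictures are saved under pics/ and viewed, at most 10 in all, crops included, and the job is handed in when it is done.

Besides the shell and the picture viewer there is one more tool, called as a command line: name --pt "numbers of a row" for each row, then --argument value for the rest. apply_moves: Moves the arm, as the interface text tells. Its arguments: {"type":"object","properties":{"series":{"type":"array"},"grip_force":{"type":"number"}},"required":["series"]}

```bash
mkdir -p pics
cat > h.py <<'E'
import numpy as np, cv2
from rig import telemetry, get_image, env
def cam(im,st=None):
    H,W=im["frame"].shape[:2]; f=H/2/np.tan(np.radians(im["vertical_fov"])/2)
    K=np.array([[f,0,im["cx"]],[0,f,im["cy"]],[0,0,1.]])
    if "mount" in im:
        T=np.eye(4);T[:3,:3]=st["tool_rot"];T[:3,3]=st["position"]; T=T@np.array(im["mount"])
    else:
        T=np.eye(4);T[:3,:3]=np.array(im["attitude"]).reshape(3,3);T[:3,3]=im["eye"]
    return K,np.array(im["dist"],float),T
def cloud(im,st=None):
    K,d,T=cam(im,st);H,W=im["z_map"].shape
    u,v=np.meshgrid(np.arange(W),np.arange(H))
    p=cv2.undistortPoints(np.stack([u,v],-1).reshape(-1,1,2).astype(float),K,d).reshape(H,W,2)
    z=im["z_map"]; P=np.stack([p[...,0]*z,-p[...,1]*z,-z],-1)
    P=P@T[:3,:3].T+T[:3,3]; P[z<=0]=np.nan
    return P
def onplane(im,px,h,st=None):
    K,d,T=cam(im,st)
    p=cv2.undistortPoints(np.array(px,float).reshape(-1,1,2),K,d).reshape(-1,2)
    r=np.c_[p[:,0],-p[:,1],-np.ones(len(p))]@T[:3,:3].T
    return T[:3,3]+r*((h-T[2,3])/r[:,2])[:,None]
def save(im,n): cv2.imwrite(f"pics/{n}.png",im["frame"][...,::-1])
E
python3 - <<'E'
from h import *
import pickle
o={}
for n in("scene","side","wrist"):
    st=telemetry.observe();im=get_image(n);save(im,n+"0");o[n]=(im,st)
    print(n,im.get("eye"),im["vertical_fov"],im["dist"])
pickle.dump(o,open("o.pkl","wb"));print(st,env.pinch_z)
E
```

```text
scene [1.22746575 0.02379421 1.05838492] 46.729304730439516 [0.04818636 0.         0.         0.         0.        ]
side [-0.27466714 -0.62244511  0.73729314] 47.73251564334208 [-0.02549339  0.          0.          0.          0.        ]
wrist None 62.258678794128 [-0.04088612  0.          0.          0.          0.        ]
{'time_s': 0.1, 'q': array([-1.23350680e+01,  2.18364504e+01,  7.43784847e+01, -1.54386528e-03,
        8.38542480e+01, -1.23356125e+01]), 'qvel': array([-0.07361636, -0.05169109, -0.10524533,  0.05811986,  0.08833025,
        0.02616968]), 'joint_efforts': array([ 3.76895419e-03, -4.49219084e+01, -2.31655884e+01, -2.33104493e-04,
        3.63802450e-03,  7.57992581e-06]), 'position': array([5.49757534e-01, 5.04724350e-05, 2.30791206e-01]), 'tool_rot': array([[-1.22674560e-05,  9.99999297e-01, -1.18532091e-03],
       [ 9.99999973e-01,  1.25421959e-05,  2.31778073e-04],
       [ 2.31792777e-04, -1.18531803e-03, -9.99999271e-01]]), 'ft_force': array([ 0.35340846,  0.55485362, -0.39522896]), 'wrist_torque': array([-0.04131885, -0.02300837,  0.01338116]), 'gripper_force': 0.0, 'grip_width': 0.0855454600002722} 0.0187
```

View pics/scene0.png

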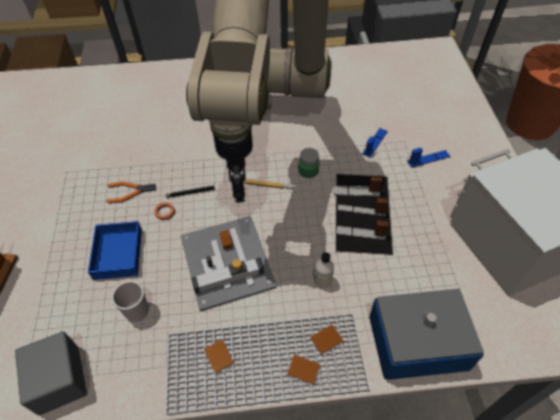

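View pics/side0.png

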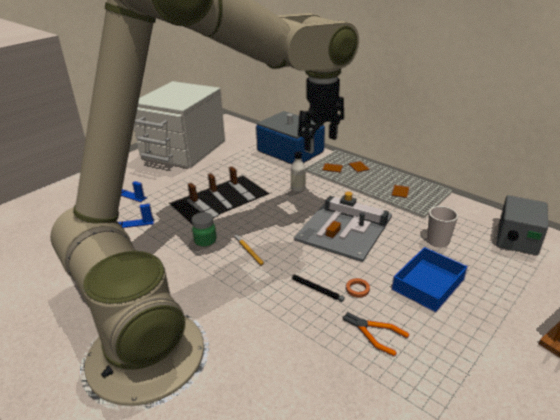

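The scene view shows the cutter at about (228,260) with the amber block at (227,239), and the tray at (117,249). The mat with the gauges is at (363,213), grips at its right (+y) end. The side view agrees. Next I'll get coarse positions.

Run:
```python
from h import *
import pickle
o=pickle.load(open("o.pkl","rb")); im,st=o["scene"]; P=cloud(im)
for n,(u,v) in dict(block=(227,239),tray=(117,249),knob=(237,265),post=(209,262),g1=(376,180),g2=(382,202),g3=(382,224),flux=(325,258),cup=(128,290),mat=(345,240),jar=(309,155),bed=(205,290)).items():
    print(n,P[v,u].round(3),P[v-2:v+3,u-2:u+3].reshape(-1,3).mean(0).round(3))
c=im["frame"][130:320,170:410]; cv2.imwrite("pics/c1.png",cv2.resize(c,None,fx=3.3,fy=3.15,interpolation=cv2.INTER_CUBIC)[...,::-1])
```

```text
block [ 0.548 -0.044  0.034] [ 0.55  -0.044  0.037]
tray [ 0.521 -0.327 -0.   ] [ 0.525 -0.325  0.005]
knob [ 0.65  -0.021  0.076] [ 0.65  -0.021  0.077]
post [ 0.62  -0.088  0.052] [nan nan nan]
g1 [0.426 0.361 0.062] [0.425 0.362 0.06 ]
g2 [0.5   0.359 0.063] [0.498 0.36  0.06 ]
g3 [0.564 0.345 0.057] [0.566 0.343 0.061]
flux [0.681 0.177 0.12 ] [nan nan nan]
cup [ 0.674 -0.273  0.057] [ 0.673 -0.274  0.055]
mat [0.569 0.255 0.007] [0.567 0.256 0.005]
jar [0.325 0.196 0.073] [0.325 0.196 0.073]
bed [ 0.674 -0.104  0.017] [nan nan nan]
```

View pics/wrist0.png

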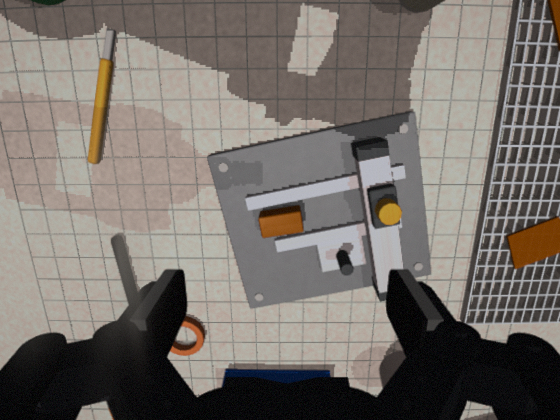

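The wrist view shows the whole cutter. Bed corners are at (208,157), (414,112), (431,273), (252,307). The amber block is at (281,221), the post's top at about (346,268) and the knob at (390,211). I'll fit the cutter, block and tray poses now.

```bash
cat >> h.py <<'E'
def fit2(A,B):
    a,b=A-A.mean(0),B-B.mean(0); th=np.arctan2((a[:,0]*b[:,1]-a[:,1]*b[:,0]).sum(),(a*b).sum())
    R=np.array([[np.cos(th),-np.sin(th)],[np.sin(th),np.cos(th)]]); t=B.mean(0)-R@A.mean(0)
    return th,t,np.linalg.norm(A@R.T+t-B,axis=1)
E
python3 - <<'E'
from h import *
import pickle
o=pickle.load(open("o.pkl","rb")); im,st=o["wrist"]; P=cloud(im,st); F=im["frame"].astype(int)
B=onplane(im,[(208,157),(414,112),(431,273),(252,307)],.012,st)[:,:2]
A=np.array([(-.15,.085),(.07,.085),(.07,-.105),(-.15,-.105)])
th,t,r=fit2(A,B);print("cutter",np.degrees(th),t,r)
R=np.array([[np.cos(th),-np.sin(th)],[np.sin(th),np.cos(th)]])
loc=lambda p:(np.asarray(p)[...,:2]-t)@R
# fence lane faces & bridge near face in local coords by pixel colour/height
L=np.concatenate([loc(P),P[...,2:]],-1)
hsv=cv2.cvtColor(im["frame"],cv2.COLOR_RGB2HSV)
m=(hsv[...,0]<18)&(hsv[...,1]>150)&(L[...,0]>-.15)&(L[...,0]<0)&(abs(L[...,1])<.04)&(P[...,2]>.028)
q=P[m];print("block n",m.sum(),"z",np.median(q[:,2]))
rc=cv2.minAreaRect((q[:,:2]*1000).astype(np.float32));print(rc,loc(np.array(rc[0])/1000))
for n,px,h in [("post",(346,268),.056),("knob",(390,211),.076)]: 
    w=onplane(im,[px],h,st)[0];print(n,w,loc(w), P[px[1],px[0]])
b=(P[...,2]>.04)&(P[...,2]<.05)&(abs(L[...,1])<.08)&(L[...,0]>-.02)&(L[...,0]<.06)
print("bridge x",np.percentile(L[b][:,0],[2,50,98]))
f=(P[...,2]>.016)&(P[...,2]<.022)&(L[...,0]>-.06)&(L[...,0]<-.05)&(abs(L[...,1])<.09)
print("fence y",np.sort(L[f][:,1]).round(3))
im,st=o["scene"];P=cloud(im);h=cv2.cvtColor(im["frame"],cv2.COLOR_RGB2HSV)
m=(h[...,0]>100)&(h[...,0]<130)&(h[...,1]>120);m[:200]=0;m[:,170:]=0;m[300:]=0
q=P[m&(P[...,2]>.03)];print("tray",len(q),cv2.minAreaRect((q[:,:2]*1000).astype(np.float32)))
E
```

```text
cutter 12.40147630983964 [ 0.63129125 -0.03140058] [0.00280766 0.00340704 0.00280672 0.0036877 ]
block n 1003 z 0.0349325096345674
((572.5469970703125, -32.06629180908203), (111.19728088378906, 35.48213195800781), 30.663599014282227) [-0.05751653  0.01196577]
post [ 0.61126103 -0.08766161  0.056     ] [-0.0316455  -0.05064657] [ 0.61137943 -0.08798758  0.05537889]
knob [ 0.64414735 -0.02008205  0.076     ] [0.01498689 0.00829345] [ 0.64465586 -0.0206193   0.07438287]
bridge x [-0.00095478  0.01204755  0.02803929]
fence y [-0.071 -0.071 -0.07  -0.07  -0.07  -0.07  -0.069 -0.069 -0.069 -0.068
 -0.068 -0.068 -0.068 -0.067 -0.067 -0.067 -0.067 -0.067 -0.066 -0.066
 -0.066 -0.066 -0.065 -0.065 -0.065 -0.064 -0.064 -0.064 -0.064 -0.064
 -0.063 -0.063 -0.062 -0.062 -0.062 -0.062 -0.062 -0.061 -0.061 -0.061
 -0.061 -0.06  -0.06  -0.06  -0.06  -0.06  -0.059 -0.059 -0.059 -0.058
 -0.058 -0.058 -0.058 -0.058 -0.057 -0.057 -0.057 -0.057 -0.056 -0.056
 -0.056 -0.056 -0.055 -0.055 -0.055 -0.055 -0.054 -0.054 -0.054 -0.054
 -0.054 -0.053 -0.053 -0.053 -0.052 -0.052 -0.052 -0.052 -0.051 -0.051
 -0.0
[... 1558 characters left out ...]
024  0.024  0.024  0.024  0.024  0.024  0.024  0.025  0.025  0.025
  0.025  0.025  0.025  0.025  0.026  0.026  0.026  0.026  0.026  0.026
  0.026  0.026  0.027  0.027  0.027  0.027  0.027  0.027  0.027  0.027
  0.027  0.027  0.027  0.027  0.027  0.028  0.028  0.028  0.028  0.028
  0.028  0.029  0.029  0.029  0.029  0.029  0.029  0.029  0.029  0.029
  0.03   0.03   0.03   0.03   0.03   0.03   0.03   0.03   0.031  0.031
  0.031  0.031  0.031  0.031  0.031  0.031  0.031  0.031  0.032  0.032
  0.032  0.032  0.032  0.032  0.032  0.032  0.032  0.033  0.033  0.033
  0.033  0.033  0.033  0.033]
tray 493 ((538.2724609375, -320.6846008300781), (109.48594665527344, 141.8290252685547), 89.2965087890625)
```

Run:
```python
from h import *
import pickle
o=pickle.load(open("o.pkl","rb")); im,st=o["wrist"]; P=cloud(im,st)
h=cv2.cvtColor(im["frame"],cv2.COLOR_RGB2HSV)
m=((h[...,0]<18)&(h[...,1]>120)).astype(np.uint8);m[:195]=0;m[245:]=0;m[:,:250]=0;m[:,310:]=0
z=P[...,2]
for lo,hi in((.0325,.04),(.012,.04)):
    q=P[(m>0)&(z>lo)&(z<hi)];print(len(q),np.median(q[:,2]),cv2.minAreaRect((q[:,:2]*1000).astype(np.float32)))
n,l,s,c=cv2.connectedComponentsWithStats(m);print(s[1:],h[221,281],h[210,281])
```

```text
905 0.03492386477035597 ((544.9005737304688, -48.551841735839844), (44.49021530151367, 23.812223434448242), 9.10387897491455)
1127 0.034707062226499774 ((544.9292602539062, -48.540748596191406), (44.48055648803711, 23.867237091064453), 9.31584644317627)
[[ 258  206   45   32 1131]] [ 14 204 146] [ 17 255  41]
```

apply_moves --pt "-48.5 -4.8 0 0 0 0 0.9" --pt "0 0 50 0 0 -9.1 0.9" --pt "0 0 60 0 0 0 0.9" --pt "0 0 0 0 0 0 0.9" --grip_force 40

```text
time_s: 0.65
position: [0.5431, -0.048, 0.1182]
tool_rot: [[-0.158, 0.987, -0.008], [0.987, 0.158, 0.003], [0.004, -0.008, -1.0]]
ft_force: [-0.8, 0.4, 0.3]
grip_width: 0.0771
gripper_force: 0.0
```

apply_moves --pt "0 0 50 0 0 0 0.85" --pt "0 0 35 0 0 0 0.85" --pt "0 0 17 0 0 0 0.85" --pt "0 0 0 0 0 0 0.85" --pt "0 0 0 0 0 0 0.4" --pt "0 0 0 0 0 0 0.4" --pt "0 0 0 0 0 0 0.4" --pt "0 0 0 0 0 0 0.4"

```text
time_s: 1.65
position: [0.5461, -0.0487, 0.0213]
tool_rot: [[-0.158, 0.987, 0.003], [0.987, 0.158, -0.001], [-0.001, 0.003, -1.0]]
ft_force: [-0.5, 0.4, 7.3]
grip_width: 0.0442
gripper_force: 40.9
```

apply_moves --pt "0 0 -50 0 0 0 0.4" --pt "0 0 -50 0 0 0 0.4" --pt "-44.5 -8.3 0 0 0 0 0.4" --pt "-44.5 -8.3 0 0 0 0 0.4" --pt "-44.5 -8.3 0 0 0 0 0.4" --pt "-44.5 -8.3 0 0 0 0 0.4" --pt "-44.5 -8.3 0 0 0 0 0.4" --pt "-44.5 -8.3 0 0 0 0 0.4" --pt "0 0 0 0 0 9 0.4" --pt "0 0 0 0 0 0 0.4"

```text
time_s: 2.9
position: [0.5381, -0.3203, 0.12]
tool_rot: [[-0.002, 1.0, 0.0], [1.0, 0.002, -0.0], [-0.0, 0.0, -1.0]]
ft_force: [-0.1, 1.0, -0.7]
grip_width: 0.0439
gripper_force: 41.9
```

apply_moves --pt "0 0 50 0 0 0 0.4" --pt "0 0 40 0 0 0 0.4" --pt "0 0 13 0 0 0 0.4" --pt "0 0 0 0 0 0 0.4" --pt "0 0 0 0 0 0 0.72" --pt "0 0 0 0 0 0 0.72" --pt "0 0 0 0 0 0 0.72" --pt "0 0 0 0 0 0 0.72" --pt "0 0 -40 0 0 0 0.72" --pt "0 0 -60 0 0 0 0.72" --pt "0 0 -60 0 0 0 0.72" --pt "0 0 0 0 0 0 0.72"

```text
time_s: 4.4
position: [0.5396, -0.3211, 0.1817]
tool_rot: [[-0.002, 1.0, 0.008], [1.0, 0.002, -0.007], [-0.007, 0.008, -1.0]]
ft_force: [-0.4, -0.3, -0.2]
grip_width: 0.0613
gripper_force: 0.0
```

apply_moves --pt "55 -5 -30 0 0 0 0.72" --pt "58 -5 -30 0 0 0 0.72" --pt "58 -5 0 0 0 0 0.72" --pt "58 -5 0 0 0 0 0.72" --pt "58 -5 0 0 0 0 0.72" --pt "58 -5 0 0 0 0 0.72" --pt "58 -5 0 0 0 0 0.72" --pt "58 -5 0 0 0 0 0.72" --pt "58 -5 0 0 0 0 0.72" --pt "0 0 0 0 0 0 0.72" --pt "0 0 0 0 0 0 0.72"

```text
time_s: 5.78
position: [0.4924, 0.1957, 0.2341]
tool_rot: [[-0.002, 1.0, -0.001], [1.0, 0.002, -0.0], [-0.0, -0.001, -1.0]]
ft_force: [-1.2, -0.1, 0.2]
grip_width: 0.0613
gripper_force: 0.0
```

Run:
```python
from h import *
import pickle
st=telemetry.observe();im=get_image("wrist");save(im,"w1");pickle.dump((im,st),open("w1.pkl","wb"))
print(st["position"],st["qvel"].round(1))
im=get_image("scene");P=cloud(im);h=cv2.cvtColor(im["frame"],cv2.COLOR_RGB2HSV)
m=(h[...,0]<20)&(h[...,1]>120)&(abs(P[...,0]-.538)<.07)&(abs(P[...,1]+.32)<.055)
print(m.sum(),np.median(P[m],0))
```

```text
[0.49241112 0.19565066 0.23407518] [-1.7 -0.4 -0.1  0.   0.1  0. ]
147 [ 0.54560399 -0.31582275  0.02818646]
```

View pics/w1.png

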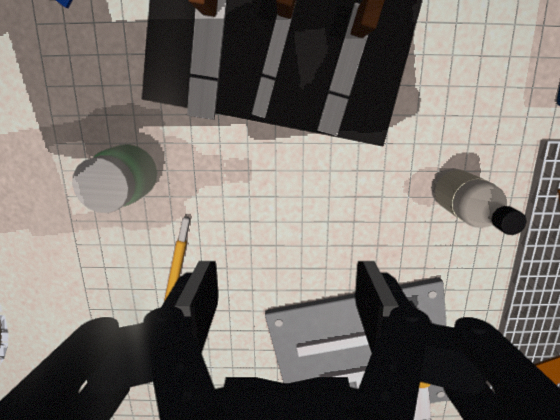

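The block lies in the tray at about (0.545, -0.316). The wrist view shows the gauges, and the leftmost is the widest: blade about 26 px, line at (205,77), tip at (203,117), grip at (203,5). I'll move closer to measure it.

apply_moves --pt "40 -31 0 0 0 0 0.72" --pt "40 -31 0 0 0 4.4 0.72" --pt "0 0 0 0 0 0 0.72" --pt "0 0 0 0 0 0 0.72"

```text
time_s: 6.38
position: [0.4311, 0.2748, 0.2348]
tool_rot: [[0.076, 0.997, 0.0], [0.997, -0.076, -0.0], [-0.0, 0.0, -1.0]]
ft_force: [0.8, 0.3, -0.3]
grip_width: 0.0617
gripper_force: 0.0
```

Run:
```python
from h import *
import pickle
st=telemetry.observe();im=get_image("wrist");save(im,"w2");pickle.dump((im,st),open("w2.pkl","wb"))
P=cloud(im,st);z=P[...,2];print(st["position"],st["q"].round(1))
near=(abs(P[...,0]-.43)<.035)&(P[...,1]>.2)&(P[...,1]<.42)
g=near&(z>.05)&(z<.068);q=P[g];print("grip",len(q),np.median(q[:,2]),cv2.minAreaRect((q[:,:2]*1000).astype(np.float32)))
v=im["frame"].max(2);b=near&(z>.004)&(z<.013)&(v>70);q=P[b];print("blade",len(q),np.median(q[:,2]),cv2.minAreaRect((q[:,:2]*1000).astype(np.float32)))
```

```text
[0.43110442 0.27484303 0.23478107] [19.2 17.8 80.  -0.  82.2 23.6]
grip 531 0.05875239553957623 ((421.00030517578125, 361.6131896972656), (27.499555587768555, 14.0148344039917), 80.74971771240234)
blade 2649 0.006975657640605648 ((430.637939453125, 313.9954833984375), (126.42718505859375, 69.93692779541016), 89.23133087158203)
```

View pics/w2.png

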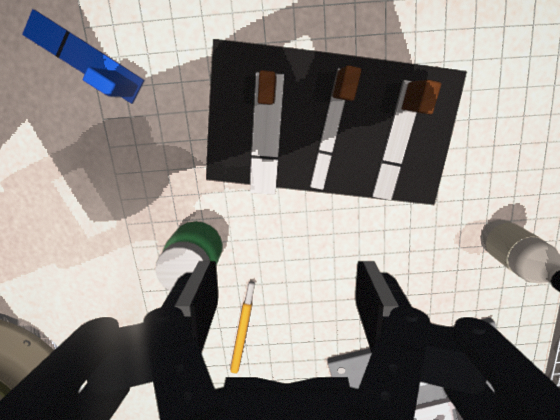

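The grip is at (266,87), the line runs from (252,156) to (278,158), the tip corners are (251,190) and (276,192), and the rear corners (256,71) and (284,74). Next is a fit of the blade outline.

Run:
```python
from h import *
import pickle
im,st=pickle.load(open("w2.pkl","rb"))
c=im["frame"][60:200,236:296]; cv2.imwrite("pics/w2c.png",cv2.resize(c,None,fx=4.2,fy=4.2,interpolation=cv2.INTER_CUBIC)[...,::-1])
px=[(251,190),(276.5,192),(284,74),(256,71),(264.5,157)]
B=onplane(im,px,.008,st)[:,:2]
A=np.array([(.11,.014),(.11,-.014),(-.015,-.014),(-.015,.014),(.07,0)])
A[:, 1]*=-1  # check handedness below
for s in(1,-1):
    th,t,r=fit2(A*[1,s],B);print(s,np.degrees(th),t,r.round(4))
P=cloud(im,st);z=P[...,2]
g=(abs(P[...,0]-.43)<.035)&(P[...,1]>.3)&(P[...,1]<.42)&(z>.056)&(z<.066);q=P[g];print(len(q),np.median(q,0),cv2.minAreaRect((q[:,:2]*1000).astype(np.float32)))
```

```text
1 -98.41604375553253 [0.42153716 0.36299014] [0.0017 0.0014 0.0014 0.0006 0.0013]
-1 -98.2936637630287 [0.42142727 0.36300628] [0.0278 0.0283 0.0282 0.0278 0.0013]
527 [0.42113712 0.36172067 0.05875413] ((421.00030517578125, 361.6131896972656), (27.499555587768555, 14.0148344039917), 80.74971771240234)
```

View pics/w2c.png

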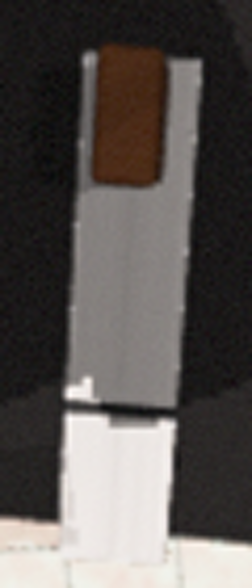

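The crop shows the wide gauge clearly, with the grip at the rear and the line square across. The gauge origin is at about (0.421, 0.362), heading -98.6°. Now going for the grip.

apply_moves --pt "43 -8 0 0 0 0 0.55" --pt "43 -8.5 0 0 0 4.3 0.55" --pt "0 0 50 0 0 0 0.55" --pt "0 0 50 0 0 0 0.55" --pt "0 0 0 0 0 0 0.55" --pt "0 0 0 0 0 0 0.55"

```text
time_s: 7.18
position: [0.422, 0.3627, 0.1367]
tool_rot: [[0.151, 0.989, 0.002], [0.989, -0.151, 0.001], [0.002, 0.002, -1.0]]
ft_force: [0.3, 0.7, 0.2]
grip_width: 0.0471
gripper_force: 0.0
```

apply_moves --pt "0 0 50 0 0 0 0.55" --pt "0 0 40 0 0 0 0.55" --pt "0 0 18 0 0 0 0.55" --pt "0 0 0 0 0 0 0.55" --pt "0 0 0 0 0 0 0.0" --pt "0 0 0 0 0 0 0.0" --pt "0 0 0 0 0 0 0.0" --pt "0 0 0 0 0 0 0.0" --pt "0 0 0 0 0 0 0.0" --grip_force 70

```text
time_s: 8.3
position: [0.4212, 0.3632, 0.0283]
tool_rot: [[0.149, 0.989, 0.003], [0.989, -0.149, 0.001], [0.002, 0.002, -1.0]]
ft_force: [-0.3, -1.4, 6.5]
grip_width: 0.0127
gripper_force: 69.0
```

apply_moves --pt "0 0 -30 0 0 0 0" --pt "0 0 -45 0 0 0 0" --pt "0 0 -45 0 0 0 0" --pt "-50.7 18.1 0 0 0 0 0" --pt "-50.7 18.1 0 0 0 0 0" --pt "-50.7 18.1 0 0 0 0 0" --pt "-50.7 18.1 0 0 0 0 0" --pt "-50.7 18.1 0 0 0 0 0" --pt "-50.7 18.1 0 0 0 0 0" --pt "-50.7 18.1 0 0 0 0 0" --pt "-50.7 18.1 0 0 0 0 0" --pt "0 0 0 0 0 0 0"

```text
time_s: 9.8
position: [0.5035, -0.063, 0.147]
tool_rot: [[0.154, 0.988, 0.001], [0.988, -0.154, -0.001], [-0.001, 0.001, -1.0]]
ft_force: [-0.5, 0.5, -0.3]
grip_width: 0.013
gripper_force: 68.5
```

apply_moves --pt "0 0 0 0 0 -10.1 0" --pt "0 0 0 0 0 -10.1 0" --pt "0 0 0 0 0 -10.1 0" --pt "0 0 0 0 0 -10.1 0" --pt "0 0 0 0 0 -10.1 0" --pt "0 0 0 0 0 -10.1 0" --pt "0 0 0 0 0 -10.1 0" --pt "0 0 0 0 0 -10.1 0" --pt "0 0 0 0 0 -10.1 0" --pt "0 0 0 0 0 -10.1 0" --pt "0 0 0 0 0 -10.0 0" --pt "0 0 0 0 0 0 0"

```text
time_s: 11.3
position: [0.5027, -0.059, 0.147]
tool_rot: [[-0.977, -0.214, 0.0], [-0.214, 0.977, 0.0], [-0.0, 0.0, -1.0]]
ft_force: [-0.8, -0.3, -1.4]
grip_width: 0.0128
gripper_force: 68.5
```

Run:
```python
from h import *
import pickle
st=telemetry.observe();im=get_image("wrist");save(im,"w3");pickle.dump((im,st),open("w3.pkl","wb"));print(st)
```

```text
{'time_s': 11.3, 'q': array([-2.01205380e+01,  2.21627037e+01,  8.90562790e+01,  8.56402754e-03,
        6.87837861e+01, -1.22486228e+02]), 'qvel': array([-0.18290095,  0.13503168, -0.11769553, -0.07738144, -0.05739857,
        4.48272771]), 'joint_efforts': array([-4.44476644e-02, -4.24508429e+01, -2.02318436e+01,  1.47361611e-02,
       -2.19167524e-02, -9.97097567e-01]), 'position': array([ 0.50272498, -0.05900039,  0.14703383]), 'tool_rot': array([[-9.76812273e-01, -2.14097604e-01,  2.55986745e-06],
       [-2.14097602e-01,  9.76812262e-01,  1.47458224e-04],
       [-3.40709625e-05,  1.43490942e-04, -9.99999989e-01]]), 'ft_force': array([-0.79048773, -0.31777638, -1.43290785]), 'wrist_torque': array([0.06426406, 0.05065274, 0.00900006]), 'gripper_force': 68.47393155097961, 'grip_width': 0.012800093931771514}
```

View pics/w3.png

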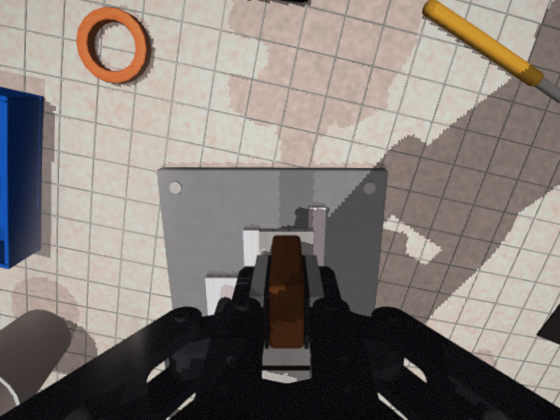

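The gauge is held in line with the lane. The bed's rear corners are at (159,169) and (387,169), the fixed fence's end at (309..327,206), and the line is visible at (287,367). Refining from these.

Run:
```python
from h import *
import pickle
im,st=pickle.load(open("w3.pkl","rb"));th=np.radians(12.4);t=np.array([.6313,-.0314])
R=np.array([[np.cos(th),-np.sin(th)],[np.sin(th),np.cos(th)]]);loc=lambda p:(np.asarray(p)[...,:2]-t)@R*1000
P=cloud(im,st);z=P[...,2];L=loc(P)
print("TCP",loc(st["position"]), "yaw", np.degrees(np.arctan2(-st["tool_rot"][0][1],st["tool_rot"][1][1])))
print("corners",loc(onplane(im,[(159,169),(387,169)],.012,st)))
print("fixed fence end",loc(onplane(im,[(309,206),(327,206)],.019,st)),"slid end",loc(onplane(im,[(244,230),(258,230)],.019,st)))
print("mark",loc(onplane(im,[(264,367),(311,368)],.127,st)))
m=(z>.118)&(z<.133)&(L[...,0]>-110);print("blade",m.sum(),np.median(z[m]))
if m.sum()>50:
    q=L[m];print(q.min(0),q.max(0));
    g=cv2.cvtColor(im["frame"],cv2.COLOR_RGB2GRAY);print(g[350:385,287])
m=(z>.13)&(abs(L[...,1])<12)&(L[...,0]>-160)&(L[...,0]<-110)
h=cv2.cvtColor(im["frame"],cv2.COLOR_RGB2HSV);m&=(h[...,0]<20)&(h[...,1]>100);print("grip",m.sum(),np.median(L[m],0),np.percentile(z[m],[5,50,95]))
f=(abs(z-.019)<.003)&(L[...,0]<-80)&(L[...,0]>-120)&(abs(L[...,1])<60);q=L[f];print("fences y",np.percentile(q[q[:,1]>10][:,1],[1,50,99]),np.percentile(q[q[:,1]<-10][:,1],[1,50,99]))
```

```text
TCP [-131.50243516    0.65306788] yaw 12.362591256977217
corners [[-151.70984315 -101.88444884]
 [-151.610723     83.04611226]]
fixed fence end [[-122.39487263   19.91831463]
 [-122.39214529   34.57196857]] slid end [[-101.45825748  -33.7454971 ]
 [-101.46309224  -22.08795479]]
mark [[-59.05951429 -11.46215328]
 [-58.32397638  15.69890761]]
blade 1527 0.12583153803131547
[-73.59320385 -12.91961081] [-45.64395303  15.04279222]
[100 101 101 102 103 100 102 102  99 103 101 100 101 103 101  67  21  14
  14  19  51  96 104 146 150 137 167 169 170 170 171 171 159  67  14]
grip 3788 [-139.22840156    1.29384517] [0.13863018 0.17697199 0.17862571]
fences y [20.08906174 28.02049526 33.59051092] [-34.73208577 -28.36000381 -22.22461751]
```

apply_moves --pt "0 -2 40 0 0 0 0" --pt "0 0 40 0 0 0 0" --pt "0 0 15 0 0 0 0" --pt "0 0 8 0 0 0 0" --pt "0 0 4 0 0 0 0" --pt "0 0 0 0 0 0 0" --pt "0 0 0 0 0 0 0"

```text
time_s: 12.22
position: [0.5037, -0.0619, 0.0404]
tool_rot: [[-0.977, -0.214, 0.001], [-0.214, 0.977, -0.0], [-0.001, -0.001, -1.0]]
ft_force: [-0.4, 0.1, -1.4]
grip_width: 0.013
gripper_force: 68.5
```

apply_moves --pt "0 0 1.5 0 0 0 0" --pt "0 0 1 0 0 0 0" --pt "0 0 0 0 0 0 0" --pt "0 0 0 0 0 0 0"

```text
time_s: 12.72
position: [0.5035, -0.0618, 0.0374]
tool_rot: [[-0.977, -0.215, 0.0], [-0.215, 0.977, -0.0], [-0.0, -0.0, -1.0]]
ft_force: [-0.5, 0.2, 0.7]
grip_width: 0.0127
gripper_force: 68.6
```

apply_moves --pt "-10 0 0 0 0 0 0" --pt "-10 0 0 0 0 0 0" --pt "-10 0 0 0 0 0 0" --pt "-10 0 0 0 0 0 0" --pt "0 0 0 0 0 0 0" --pt "0 0 0 0 0 0 0"

```text
time_s: 13.48
position: [0.5432, -0.0533, 0.0374]
tool_rot: [[-0.977, -0.215, 0.002], [-0.215, 0.977, -0.0], [-0.002, -0.001, -1.0]]
ft_force: [2.0, 0.2, 2.3]
grip_width: 0.0134
gripper_force: 68.9
```

Run:
```python
from h import *
import pickle
o={}
for n in("scene","side","wrist"):
    st=telemetry.observe();im=get_image(n);o[n]=(im,st)
pickle.dump(o,open("o4.pkl","wb"))
th=np.radians(12.4);t=np.array([.6313,-.0314]);R=np.array([[np.cos(th),-np.sin(th)],[np.sin(th),np.cos(th)]])
print((st["position"][:2]-t)@R*1000,st["position"])
save(im,"w4")
# crops of three views: scene cutter, side cutter, wrist lower
a=o["scene"][0]["frame"][210:310,170:290];b=o["side"][0]["frame"][180:270,280:400];c=im["frame"][150:420,140:400]
r=lambda x,w,h:cv2.resize(x,(w,h),interpolation=cv2.INTER_CUBIC)
M=np.zeros((590,800,3),np.uint8);M[:300,:360]=r(a,360,300);M[300:570,:360]=r(b,360,270);M[:457,360:800]=r(c,440,457)
cv2.imwrite("pics/m4.png",M[...,::-1])
```

```text
[-91.12731417  -2.41207593] [ 0.54281644 -0.05332406  0.03737834]
```

View pics/m4.png

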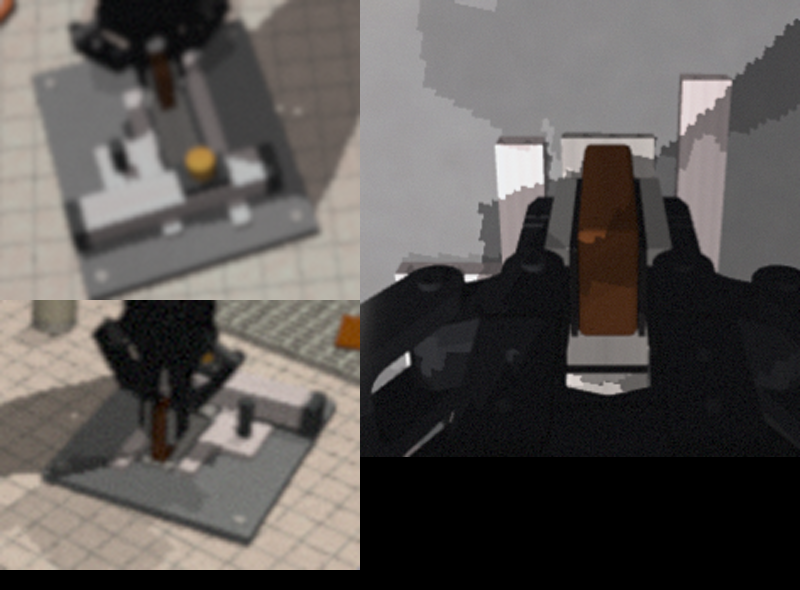

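Wrist crop: the line is at original pixel (286,368), the blade's rear end at row about 230, the fixed fence end at row about 196 and the sliding fence end at about 233. The scene crop shows the tip entering under the bridge between the fences. I'll work out the relative position with sub-pixel edges.

Run:
```python
from h import *
import pickle
im,st=pickle.load(open("o4.pkl","rb"))["wrist"];th=np.radians(12.4);t=np.array([.6313,-.0314])
R=np.array([[np.cos(th),-np.sin(th)],[np.sin(th),np.cos(th)]]);loc=lambda p:(np.asarray(p)[...,:2]-t)@R*1000
g=cv2.cvtColor(im["frame"],cv2.COLOR_RGB2GRAY).astype(int)
for n,c,a,b in(("fixed",340,186,206),("slid",234,222,242),("rear",268,220,240),("line",275,358,380)):
    print(n,a,g[a:b,c-2:c+3].mean(1).round().astype(int))
for n,px,h in(("fixed",(340,197.5),.019),("slid",(234,234.5),.019),("rear",(268,232),.017),("line",(286.5,368),.017)):
    print(n,loc(onplane(im,[px],h,st)))
print(loc(st["position"]))
```

```text
fixed 186 [139 140 139 139 139 139 137 125 105  98 105 162 216 216 216 215 215 215
 216 215]
slid 222 [137 138 138 137 138 138 139 137 122 107 105 104 105 151 212 217 225 236
 236 236]
rear 220 [139 138 139 140 139 140 139 133 105  85  85 122 180 184 184 183 183 184
 184 184]
line 358 [124 125 123 123 124 124 123  85  33  15  16  23  68 115 124 123 121 124
 154 177 179 179]
fixed [[-121.0051644    24.06252992]]
slid [[-101.87863901  -27.59526652]]
rear [[-102.42747851  -10.81717052]]
line [[-17.57014373  -1.50992123]]
[-91.12731417  -2.41207593]
```

apply_moves --pt "-8 0 0 0 0 0 0" --pt "-8 0 0 0 0 0 0" --pt "0 0 0 0 0 0 0" --pt "0 0 0 0 0 0 0"

```text
time_s: 14.12
position: [0.558, -0.0497, 0.0374]
tool_rot: [[-0.977, -0.215, 0.0], [-0.215, 0.977, 0.0], [-0.0, 0.0, -1.0]]
ft_force: [0.0, 1.3, 3.6]
grip_width: 0.0132
gripper_force: 69.3
```

Run:
```python
from h import *
import pickle
st=telemetry.observe();im=get_image("wrist");pickle.dump((im,st),open("w5.pkl","wb"));th=np.radians(12.4);t=np.array([.6313,-.0314])
R=np.array([[np.cos(th),-np.sin(th)],[np.sin(th),np.cos(th)]]);loc=lambda p:(np.asarray(p)[...,:2]-t)@R*1000
print(loc(st["position"]),st["position"])
g=cv2.cvtColor(im["frame"],cv2.COLOR_RGB2GRAY).astype(int)
for n,c,a in(("fixed",340,150),("slid",234,185),("rear",268,220),("line",275,355)):
    print(n,a,g[a:a+30,c-2:c+3].mean(1).round().astype(int))
```

```text
[-75.52816296  -2.15424057] [ 0.55799633 -0.04972255  0.0373707 ]
fixed 150 [142 142 143 143 143 143 144 144 145 145 143 144 137 107 108 163 223 224
 222 222 222 221 222 222 222 221 222 222 222 222]
slid 185 [142 142 142 142 142 142 142 142 140 142 143 142 142 143 144 143 135 109
 106 103 149 222 224 222 221 221 221 221 221 220]
rear 220 [143 142 142 142 142 141 142 135 106  81  77 124 189 191 189 190 189 189
 189 189 190 190 181 148 131 131 131 126 120 151]
line 355 [101  96  96  96  96  97  96  97  98  96  64  19  12  11  16  54  92  97
  87  86  87  87  86  87  87  81  41  18  18  17]
```

Run:
```python
from h import *
import pickle
im,st=pickle.load(open("w5.pkl","rb"));th=np.radians(12.4);t=np.array([.6313,-.0314])
R=np.array([[np.cos(th),-np.sin(th)],[np.sin(th),np.cos(th)]]);loc=lambda p:(np.asarray(p)[...,:2]-t)@R*1000
for n,px,h in(("fixed",(340,165),.019),("slid",(234,205),.019),("rear",(268,231.2),.017),("line",(286.5,367.5),.017)):
    print(n,loc(onplane(im,[px],h,st)))
```

```text
fixed [[-121.16741558   23.60593362]]
slid [[-101.63040611  -26.62622655]]
rear [[-87.27542269 -10.54178578]]
line [[-2.41355541 -1.24162057]]
```

Relative to the fence ends, the line is about 1 mm short. I'll nudge it 1 mm forward and 6 mm toward the fixed fence, then release.

apply_moves --pt "-1 2 0 0 0 0 0" --pt "0 2 0 0 0 0 0" --pt "0 2 0 0 0 0 0" --pt "0 0 0 0 0 0 0" --pt "0 0 0 0 0 0 0"

```text
time_s: 14.8
position: [0.558, -0.0436, 0.0374]
tool_rot: [[-0.977, -0.215, 0.001], [-0.215, 0.977, 0.0], [-0.001, 0.0, -1.0]]
ft_force: [1.4, -2.4, 3.7]
grip_width: 0.013
gripper_force: 69.2
```

apply_moves --pt "0 0 0 0 0 0 0.45" --pt "0 0 0 0 0 0 0.45" --pt "0 0 0 0 0 0 0.45" --pt "0 0 0 0 0 0 0.45" --pt "0 0 -25 0 0 0 0.45" --pt "0 0 -40 0 0 0 0.45" --pt "0 0 -55 0 0 0 0.45" --pt "0 0 0 0 0 0 0.0" --pt "0 0 0 0 0 0 0.0"

```text
time_s: 15.92
position: [0.5573, -0.0436, 0.1567]
tool_rot: [[-0.977, -0.215, -0.001], [-0.215, 0.977, 0.0], [0.001, 0.001, -1.0]]
ft_force: [-1.4, 0.2, -0.1]
grip_width: 0.0025
gripper_force: 0.0
```

```bash
cat > m.py <<'E'
from h import *
import pickle,sys
n=sys.argv[1];th=np.radians(12.4);t=np.array([.6313,-.0314]);R=np.array([[np.cos(th),-np.sin(th)],[np.sin(th),np.cos(th)]]);loc=lambda p:(np.asarray(p)[...,:2]-t)@R*1000
o={}
for c in("scene","wrist"):
    st=telemetry.observe();o[c]=(get_image(c),st)
pickle.dump(o,open(n+".pkl","wb"));print("TCP",loc(st["position"]),st["position"])
a=o["scene"][0]["frame"][210:310,170:290];c=o["wrist"][0]["frame"][130:420,120:420]
M=np.zeros((464,800,3),np.uint8);M[:267,:320]=cv2.resize(a,(320,267),interpolation=cv2.INTER_CUBIC);M[:,320:]=cv2.resize(c,(480,464),interpolation=cv2.INTER_CUBIC)
cv2.imwrite(f"pics/{n}.png",M[...,::-1])
E
python3 m.py m6
```

```text
TCP [-75.02410128   4.07626537] [ 0.55715072 -0.04352915  0.15608241]
```

View pics/m6.png

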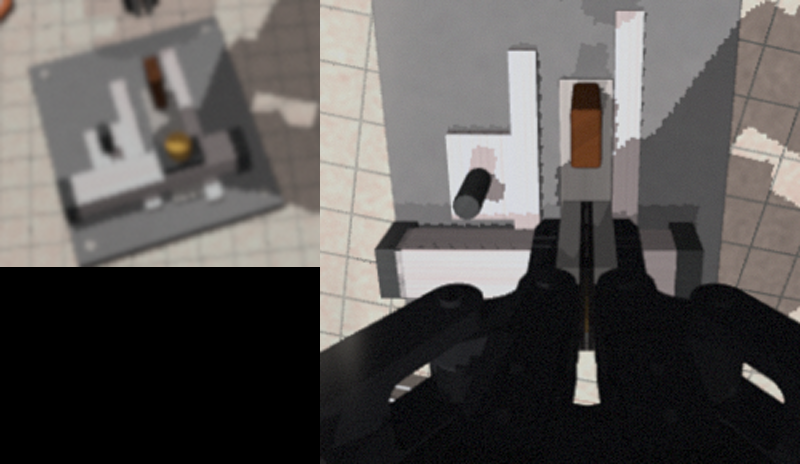

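The gauge is free in the lane with a small gap to the fixed fence, and the post's top is at crop (467,206). Next I push the post with closed fingers from its -y side.

apply_moves --pt "-22 -48 0 0 0 0 0" --pt "-22 -48 0 0 0 0 0" --pt "0 0 50 0 0 0 0" --pt "0 0 50 0 0 0 0" --pt "0 0 26 0 0 0 0" --pt "0 0 0 0 0 0 0" --pt "0 0 0 0 0 0 0"

```text
time_s: 16.9
position: [0.6218, -0.1282, 0.032]
tool_rot: [[-0.977, -0.215, 0.001], [-0.215, 0.977, -0.0], [-0.001, -0.001, -1.0]]
ft_force: [0.0, 0.2, 1.1]
grip_width: -0.0002
gripper_force: 0.0
```

apply_moves --pt "0 5 0 0 0 0 0" --pt "0 5 0 0 0 0 0" --pt "0 3 0 0 0 0 0" --pt "0 3 0 0 0 0 0" --pt "0 0 0 0 0 0 0" --pt "0 0 0 0 0 0 0"

```text
time_s: 17.65
position: [0.618, -0.1125, 0.0313]
tool_rot: [[-0.977, -0.215, 0.0], [-0.215, 0.977, -0.0], [-0.0, -0.0, -1.0]]
ft_force: [-0.2, -0.2, -0.3]
grip_width: -0.0002
gripper_force: 0.0
```

apply_moves --pt "0 2 0 0 0 0 0" --pt "0 2 0 0 0 0 0" --pt "0 2 0 0 0 0 0" --pt "0 2 0 0 0 0 0" --pt "0 1 0 0 0 0 0" --pt "0 0 0 0 0 0 0"

```text
time_s: 18.4
position: [0.616, -0.1034, 0.0313]
tool_rot: [[-0.977, -0.215, -0.0], [-0.215, 0.977, 0.0], [0.0, 0.0, -1.0]]
ft_force: [0.5, -1.1, 0.4]
grip_width: -0.0
gripper_force: 0.8
```

apply_moves --pt "0 2 0 0 0 0 0" --pt "0 2 0 0 0 0 0" --pt "0 2 0 0 0 0 0" --pt "0 0 0 0 0 0 0"

```text
time_s: 18.9
position: [0.6149, -0.0985, 0.0314]
tool_rot: [[-0.977, -0.215, 0.001], [-0.215, 0.977, -0.002], [-0.0, -0.002, -1.0]]
ft_force: [1.6, -6.8, -1.8]
grip_width: -0.0001
gripper_force: 3.4
```

apply_moves --pt "0 2 0 0 0 0 0" --pt "0 1 0 0 0 0 0" --pt "0 1 0 0 0 0 0" --pt "0 0 0 0 0 0 0"

```text
time_s: 19.4
position: [0.6149, -0.0981, 0.0315]
tool_rot: [[-0.977, -0.214, 0.003], [-0.214, 0.977, -0.007], [-0.001, -0.008, -1.0]]
ft_force: [2.3, -22.5, -6.2]
grip_width: 0.0003
gripper_force: 11.1
```

```bash
cat > f.py <<'E'
from h import *
import sys,pickle
th=np.radians(12.4);t=np.array([.6313,-.0314]);R=np.array([[np.cos(th),-np.sin(th)],[np.sin(th),np.cos(th)]]);loc=lambda p:(np.asarray(p)[...,:2]-t)@R*1000
st=telemetry.observe();im=get_image("wrist");pickle.dump((im,st),open("f.pkl","wb"));P=cloud(im,st);L=loc(P);z=P[...,2]
print("TCP",loc(st["position"]),st["ft_force"],st["gripper_force"])
m=(abs(z-.019)<.004)&(L[...,0]>-118)&(L[...,0]<-100)&(L[...,1]>10)
f=(L[...,0]>-98)&(L[...,0]<-45)&(abs(L[...,1])<45)
for a in range(-95,-40,8):
    s=f&(abs(L[...,0]-a)<2); q=L[s];zz=z[s];i=np.argsort(q[:,1]);b=np.arange(-40,36,2)
    print(a,[int(round(1000*np.median(zz[(q[:,1]>=y)&(q[:,1]<y+2)]))) if ((q[:,1]>=y)&(q[:,1]<y+2)).any() else None for y in b])
E
python3 f.py
```

```text
TCP [-30.3416304  -61.67326936] [  2.28906713 -22.46384568  -6.16874409] 11.124535202980042
-95 [11, 11, 11, 11, 11, 11, 11, 11, 13, 18, 18, 18, 18, 18, 18, 18, 11, 11, 11, 11, 11, 11, 11, 11, 11, 11, 11, 11, 11, 14, 18, 18, 18, 18, 18, 18, 18, 16]
-87 [11, 11, 11, 11, 11, 11, 11, 11, 14, 18, 18, 18, 18, 18, 18, 18, 14, 11, 11, 11, 11, 11, 11, 11, 11, 11, 11, 11, 11, 15, 18, 18, 18, 18, 18, 18, 18, None]
-79 [11, 11, 11, 11, 11, 11, 11, 11, 14, 18, 18, 18, 18, 18, 18, 18, 16, 16, 17, 51, 68, 68, 68, 68, 68, 67, None, None, None, None, None, 18, 18, 18, 18, 18, 18, None]
-71 [11, 11, 11, 11, 11, 11, 11, 11, 14, 18, 18, 18, 18, 18, 18, 18, 16, 16, 45, 51, 68, 68, 68, 68, 68, 68, 66, None, None, None, None, None, None, None, None, None, None, None]
-63 [11, 11, 11, 11, 11, 11, 11, 11, 13, 18, 18, 18, 18, 18, 18, 18, 16, 16, 47, 51, 68, 68, 68, 68, 68, 68, 67, None, None, None, None, None, None, None, None, None, None, None]
-55 [18, 17, 17, 17, 17, 17, 17, 17, 17, 18, 18, 18, 18, 18, 18, 18, 16, 16, 16, 16, 16, 16, 66, None, 66, None, None, None, None, None, None, None, None, None, None, None, None, None]
-47 [18, 18, 18, 18, 18, 18, 18, 18, 18, 18, 18, 18, 18, 18, 18, 18, 16, 16, 16, 16, 16, 16, 16, 16, 16, 16, 16, None, None, None, None, None, None, None, None, None, None, None]
```

The fence is snug: force has risen to 22 N and the lane measures about 28 mm. Backing off and lifting.

apply_moves --pt "0 -8 0 0 0 0 0" --pt "0 -12 0 0 0 0 0" --pt "0 0 -30 0 0 0 0" --pt "0 0 -50 0 0 0 0" --pt "0 0 -50 0 0 0 0" --pt "40 40 0 0 0 0 0" --pt "0 30 0 0 0 0 0" --pt "0 0 0 0 0 0 0" --pt "0 0 0 0 0 0 0"

```text
time_s: 20.58
position: [0.5645, -0.054, 0.1613]
tool_rot: [[-0.977, -0.215, 0.0], [-0.215, 0.977, -0.0], [-0.0, -0.0, -1.0]]
ft_force: [-0.4, 0.1, -0.7]
grip_width: -0.0001
gripper_force: 0.0
```

```bash
python3 m.py m7
python3 - <<'E'
from h import *
import pickle
im,st=pickle.load(open("m7.pkl","rb"))["wrist"]
g=cv2.cvtColor(im["frame"],cv2.COLOR_RGB2GRAY).astype(int)
im=pickle.load(open("m7.pkl","rb"))["scene"][0];P=cloud(im);h=cv2.cvtColor(im["frame"],cv2.COLOR_RGB2HSV)
m=(h[...,0]<20)&(h[...,1]>120)&(abs(P[...,0]-.538)<.07)&(abs(P[...,1]+.32)<.055);print(m.sum(),np.median(P[m],0))
E
```

```text
TCP [-70.15413958  -8.00570996] [ 0.56450151 -0.05428353  0.1611805 ]
147 [ 0.54594174 -0.31550386  0.02823837]
```

View pics/m7.png

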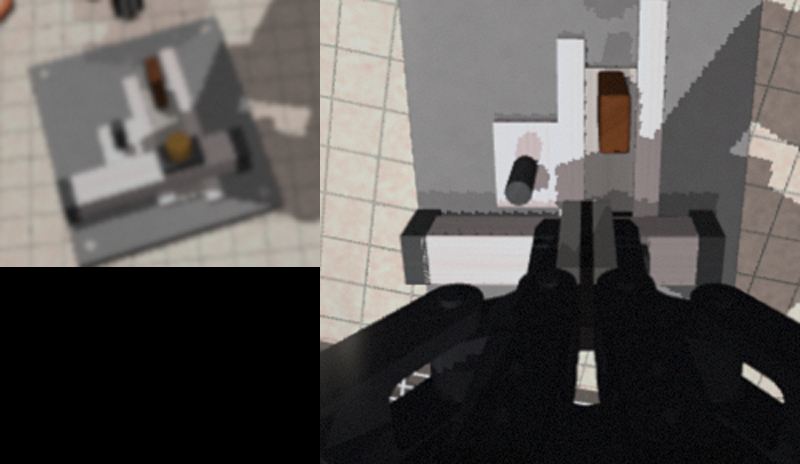

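The fence now sits snug on the blade, and the black line is right at the bridge's near face (crop (622,213)). One numeric check of the line before handing in.

Run:
```python
from h import *
import pickle
im,st=pickle.load(open("m7.pkl","rb"))["wrist"];th=np.radians(12.4);t=np.array([.6313,-.0314]);R=np.array([[np.cos(th),-np.sin(th)],[np.sin(th),np.cos(th)]]);loc=lambda p:(np.asarray(p)[...,:2]-t)@R*1000
g=cv2.cvtColor(im["frame"],cv2.COLOR_RGB2GRAY).astype(int)
for n,c,a,b in(("fixed",327,110,140),("slid",276,140,165),("rear",290,160,185),("line",311,250,275)):
    print(n,a,g[a:b,c-1:c+2].mean(1).round().astype(int))
for n,c,r,h in(("fixed",327,(125,130),.019),("slid",276,(150,155),.019),("rear",290,(170,175),.017),("line",311,(260,265),.017)):
    print(n,loc(onplane(im,[(c,r[0]),(c,r[1])],h,st))[:,0])
```

```text
fixed 110 [118 117 117 117 117 118 117 117 117 117 129 130 135 137 136 123 120 119
 115 116 212 215 213 214 212 212 214 212 213 213]
slid 140 [137 137 137 138 137 137 138 138 137 133 123 118 113 115 170 215 216 216
 215 216 214 215 214 215 216]
rear 160 [139 139 139 140 139 137 137 137 131 128 119  94 126 187 188 188 186 187
 186 186 186 187 187 186 186]
line 250 [87 86 86 82 83 82 82 83 81 83 83 73 39 10 18 40 48 19 14 10 13 14 15 13
 13]
fixed [-124.46327178 -120.52882035]
slid [-104.44639737 -100.35386477]
rear [-87.45963126 -83.19847676]
line [-4.52297582  0.52019159]
```

```bash
python3 -c "
from rig import env
print(env.close_job())"
```

```text
the job is handed in; nothing more can be done
None
```

The job is handed in, with no verdict returned: the glass block is in the offcut tray, the widest gauge lies under the bridge with its line within about 1 mm of the near face by my measurement, and the fence is snug on the blade (lane about 28 mm).

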